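# Serve a portion from the pellet dispenser

### The job

With closed fingers, serve a portion from the pellet dispenser: first push its catch tray fully home, flush with the front; then press the raised end of the rocker fully down; then press the round button all the way down, keep it down for a full second, and let it come back up. Do these strictly in that order, never press the square key, and leave the things standing around where they are; nothing is to be picked up.

Things in the scene. Friction and masses are not known exactly. Their poses are not given: they have to be found in the camera images.
- dispenser: white pellet dispenser, fixed, 160 (x) x 350 (y) x 65 high. Origin: underside, mid-depth, 5 from mid-width. Own -x is the front (faces the robot, turned up to 0.25 rad). Clear hopper 201 tall at own x 8..80, y 67..173, tray bay under it. Flat deck (z 65) with 3 control modules, centres at own x -25, y -135, -55, 22; which is where varies, all keep the dispenser's heading (sizes in mm).
- tray_front (a point): centre of the outer face of the catch tray's front panel, 31 above the table; panel 102 wide, upright, spans 6 to 56 above the table, faces the dispenser's -x. Moves with the tray; fully home it is flush with the housing's front (dispenser x = -80) (sizes in mm).
- tray (a joint): how far the tray stands out, m: 0 = fully home (hard stop), 0.065 = farthest out; starts 0.035 to 0.055. Push it towards the dispenser's +x; 2.5 N of friction, no spring, stays where left.
- rocker_end (a point): point on top of the rocker's raised front half, 24 from the pivot; moves with it. White paddle 64 (dispenser x) x 36 (y) x 10 thick on a grey plate 72 x 50; pivot along y, 18 above the deck. Off: the front half (towards dispenser -x, with a moulded cross bar) is raised, this point about 93 above the table; on: about 83, front half sloping down 0.2 rad (sizes in mm).
- rocker (a joint): rocker angle, rad: 0 = off (front half raised 0.2 rad), 0.4 = on (front half fully down, hard stop). Starts 0 to 0.04. About 2 N at rocker_end moves it, more nearer the pivot; no spring, stays where left.
- dose_top (a point): centre of the top of the round white button (dose), 36 dia, on a round grey module 50 dia; top 20 above the deck (85 above the table) when up. Moves with the button (sizes in mm).
- dose (a joint): how far the round button is pressed, m: 0 = up, 0.007 = fully down (hard stop). Spring return: 1.5 N to start, 5 N fully down.
- purge_top (a point): centre of the top of the square white key (purge), 34 x 34, on a square grey module 50 x 50; same height as the round button. To be left alone (sizes in mm).
- purge (a joint): how far the square key is pressed, m: 0 = up, 0.007 = fully down; springs back.
- drip_bottle: empty glass drip bottle, 60 dia x 172 tall, standing upright near the dispenser's right (-y) end; origin under its centre. To be left alone (sizes in mm).
- chew_cube: maple chew cube, 45 each side, on the table in front of the key deck; origin under its centre. To be left alone (sizes in mm).
- groom_brush: green mitt-shaped silicone brush lying flat, 135 x 90 x 24; origin under its palm. To be left alone (sizes in mm).
- spring_clip: chrome spring clip, 50 x 16 x 11, lying on the dispenser's deck behind the controls; origin under its centre. To be left alone (sizes in mm).
- treat_jar: jar, 72 dia x 85 tall, on the table at the front of the hopper end; origin under its centre. To be left alone (sizes in mm).
- bowl: white ceramic bowl, 110 dia x 45 tall, on the table beyond the hopper (+y) end; origin under its centre. To be left alone (sizes in mm).

How it is judged:
By the outcome, as a careful person would: the job done as asked, in the order asked, and still so for the second after the job is handed in, with the robot touching nothing.
It also fails if it takes over 48 s, if anything falls off the work surface, if the arm or the gripper's body presses on something with over 40 N, if the wrist force passes 120 N, or if a joint passes its speed limit or range.

### The arm

A 7-joint arm with a two-finger parallel gripper is mounted at the origin on the work surface. World frame = base frame: x ahead of the robot, y to its left, z up, the work surface at z = 0. Lengths are in m, angles in rad, forces in N, time in s.
With the tool pointing down it reaches from about 0.425 to 0.825 m from the base axis. Payload 3.6 kg.
Tool frame: the origin (TCP) lies at the very end of the fingers, on their centre line; the grasp point (between the pads) lies 19 mm behind it; z points along the fingers, y is the line along which they close (so a half turn about z gives the same grasp; the last joint's range is limited). The gripper opens to 85 mm and grips with 20 to 120 N. Pads are 22 mm wide; open, the fingers measure 114 mm over their backs; the gripper's body (76 mm by 85 mm) begins 54 mm behind the grasp point. The pads swing forward as they close: fully open they stand 13 mm farther back than shut.
Start: joints at [-1.181, 0.615, -0.013, 1.423, 0.008, 1.103, -0.04], TCP at [0.263, 0.594, 0.231] pointing down, gripper open.
Joint ranges: [-3.12, 3.12], [-0.3, 2.06], [-1.34, 1.32], [0.26, 2.42], [-1.36, 4.5], [0.01, 1.98], [-2.84, 2.84]. Speed limits (rad/s): [2.79, 2.79, 3.14, 3.14, 3.14, 3.14, 3.14].

### API

Orientations are given as a rotation vector (axis times angle).
In Python, from plant import status, eyes, sign_off gives the robot as it stands.
- The arm moves only by the shell command python3 -m inch 'ROWS' [FORCE]. ROWS is JSON, a list of rows, each an object with "linear": the shift along the world's x, y, z in m, a list of three; "turn": the turn about the world's z in degrees; "claw": the opening, from 0 (shut) to 1 (fully open). A call has 1 to 5 rows; each row is the pose to reach, as a shift and turn from the pose commanded when the call began; what a row does not reach only later rows make up. A row lasts 1/8 s, in which the tool goes at most 62.5 mm and 10.7 degrees, less where a joint would pass 70% of its speed; a pose out of reach is approached as far as the arm can. A call with a gripper value outside its range is refused whole. The fingers move at their own pace and stop on an object; FORCE is the grip in N (left out, the last holds). Time passes only in rows, so rows that repeat a pose let the fingers close. It gives the time, the measured TCP pose, the force, the opening and the grip force at its end, in the units of the state.
- status.observe(): the state, without advancing time (a new reading comes with each control period).
- eyes.grab_frame(name): name is "scene" or "top" or "wrist"; returns a dict with "image" (384x512x3 uint8, red, green, blue), "mtx" (3x3 intrinsics, pixels), "distortion" ([k1, k2, p1, p2, k3] as OpenCV has them; the pictures are not rectified), "world_from_camera" (4x4, takes a point from camera to world coordinates). Camera axes: x right, y down, z forward; pixel columns grow to the right and rows downward; lengths in m; the calibration is good to about 2 mm. A picture is of the moment at which its call begins. There is no depth.
- sign_off(): hands the job in; it is judged then, once.
The state is a dict: "time_s": time; "q": joint angles; "qvel": joint speeds; "joint_efforts": joint torques, N m; "tool_pos": TCP position; "tool_rot": TCP orientation; "force": force on the tool from outside, world axes, zero at the start; "ft_torque": the same for the moment, N m; "gripper_width": finger opening in m; "gripper_force": force on a finger pad.
Only numpy, scipy, OpenCV 4.12 (cv2) and the standard library are available. Lean on these libraries where they do the work, as an engineer would, in place of code of your own. Each camera call takes 0.05 s, during which the arm holds its last target. There are 200 camera calls.

## Working session

There is one attempt and no reset: what is moved stays moved. The work goes in short steps, Python scripts to look and compute and a shell command to move; the robot and the scene stay as the last step left them, time stands still between calls to the robot, and variables do not carry over. Pictures are saved under pics/ and viewed, at most 10 in all, crops included, and the job is handed in when it is done.

```bash
mkdir -p pics; cat > h.py <<'E'
import numpy as np, cv2
from plant import status, eyes, sign_off
def grab(n,f):
    d=eyes.grab_frame(n); cv2.imwrite('pics/'+f+'.png',d['image'][:,:,::-1]); np.savez('pics/'+f,**d); return d
def load(f): return np.load('pics/'+f+'.npz')
def ray(d,uv):
    p=cv2.undistortPoints(np.array([[uv]],float),d['mtx'],d['distortion'])[0,0]
    T=d['world_from_camera']; return T[:3,3],T[:3,:3]@np.array([p[0],p[1],1])
def plane(d,uv,z):
    o,r=ray(d,uv); return o+r*(z-o[2])/r[2]
def tri(obs):
    A=np.zeros((3,3));b=np.zeros(3);L=[]
    for d,uv in obs:
        o,r=ray(d,uv); r=r/np.linalg.norm(r);P=np.eye(3)-np.outer(r,r);A+=P;b+=P@o;L.append((P,o))
    x=np.linalg.solve(A,b); return x,max(np.linalg.norm(P@(x-o)) for P,o in L)
def proj(d,X):
    T=np.linalg.inv(d['world_from_camera']); 
    return cv2.projectPoints(np.array([X],float),cv2.Rodrigues(T[:3,:3])[0],T[:3,3],d['mtx'],d['distortion'])[0][0,0]
E
python3 - <<'E'
from h import *
a=grab('scene','s0');b=grab('top','t0')
for d,n in((a,'s0x'),(b,'t0x')):
    cv2.imwrite('pics/'+n+'.png',cv2.resize(d['image'][:,:,::-1],(800,600),interpolation=cv2.INTER_CUBIC)); print(d['world_from_camera'].round(3).tolist())
print(status.observe())
E
```

```text
[[0.61, 0.589, -0.531, 1.042], [0.793, -0.436, 0.427, -0.337], [0.02, -0.681, -0.732, 0.707], [0.0, 0.0, 0.0, 1.0]]
[[-0.003, -0.987, 0.161, 0.412], [-1.0, 0.004, 0.003, 0.006], [-0.004, -0.161, -0.987, 1.144], [0.0, 0.0, 0.0, 1.0]]
{'time_s': 0.1, 'q': array([-1.18048683,  0.61583897, -0.01262373,  1.42475794,  0.00810451,
        1.1033881 , -0.04041423]), 'qvel': array([-0.0009017 ,  0.00081866, -0.00041589, -0.00366702,  0.00053675,
       -0.00069158, -0.0002802 ]), 'joint_efforts': array([ 1.28424170e-03, -4.70387006e+01,  2.60200649e-01, -1.71569985e+01,
        1.00982035e-02,  5.91466945e-03,  2.09261557e-06]), 'tool_pos': array([0.26285617, 0.59372355, 0.23023688]), 'tool_rot': array([-0.64980786, -3.07318691,  0.00360827]), 'force': array([0.51952445, 0.047944  , 0.67310976]), 'ft_torque': array([ 0.00460496, -0.01946613,  0.01559923]), 'gripper_force': 0.0, 'gripper_width': 0.08546296116524599}
```

View pics/s0x.png

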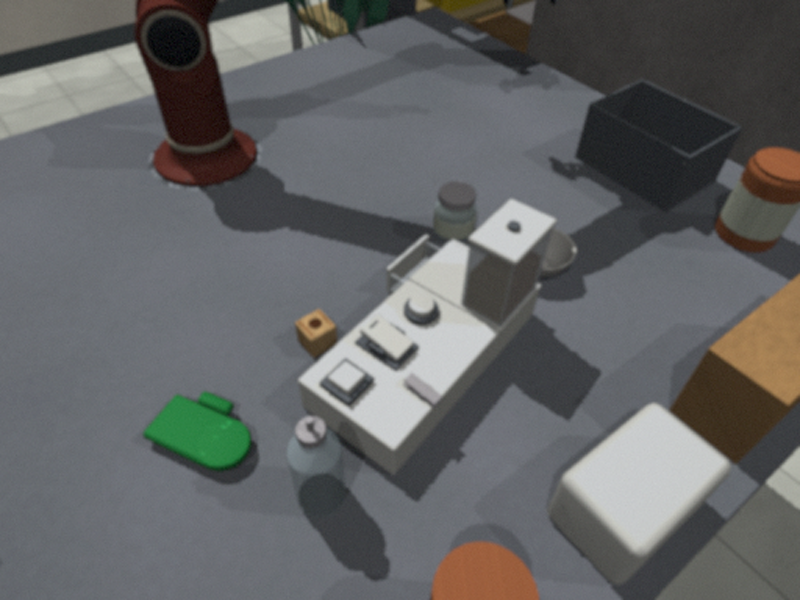

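View pics/t0x.png

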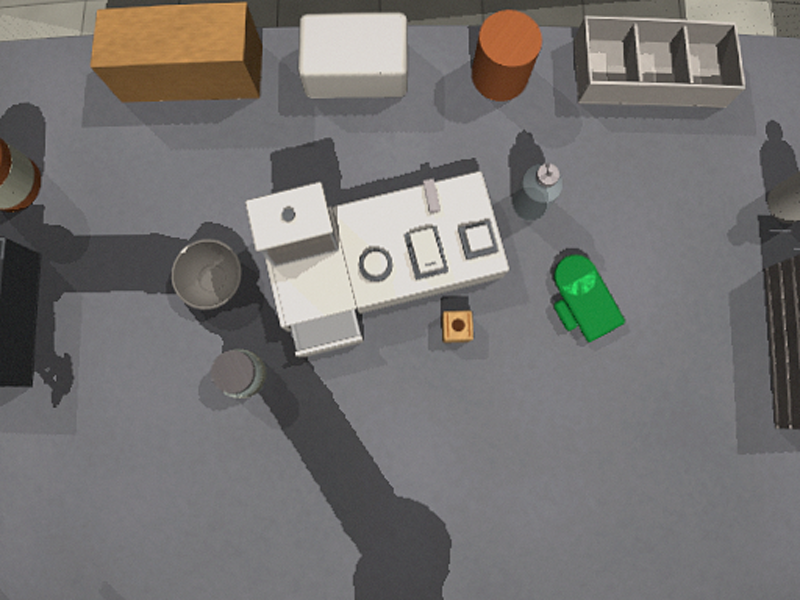

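The top view (800x600 scale) shows the round button at (375,264), the rocker at (426,252) with its cross bar towards the front, and the square key at (478,239). The tray panel's top edge runs from (297,355) to (361,342), with the jar at (238,373) and the cube at (458,326). In the scene view the round button is at (421,307), the rocker at (388,341) and the key at (347,379).

```bash
python3 - <<'E'
from h import *
for f,seeds in (('t0',[(375,264),(426,252),(478,239)]),('s0',[(421,307),(388,341),(347,379)])):
    d=load(f);im=d['image'];g=cv2.cvtColor(im,cv2.COLOR_RGB2GRAY)
    for thr in (125,150):
      m=((g<thr)).astype(np.uint8)
      n,l,st,c=cv2.connectedComponentsWithStats(m)
      for s in seeds:
        x,y=np.array(s)/1.5625
        w=l[int(y)-16:int(y)+16,int(x)-16:int(x)+16]; ids=[i for i in np.unique(w) if i and 15<st[i,4]<900]
        for i in ids:
            cn=cv2.findContours((l==i).astype(np.uint8),0,2)[0][0]
            r=cv2.minAreaRect(cn); 
            print(f,thr,s,st[i].tolist(),np.round(r[0],1),np.round(r[1],1),round(r[2],1), plane(d,r[0],.07)[:2].round(4))
d=load('t0')
P=lambda u,v,z:plane(d,(u/1.5625,v/1.5625),z).round(4)
a,b=P(297,355,.056),P(361,342,.056);print('tray',a,b,np.linalg.norm(a-b),np.degrees(np.arctan2(*(a-b)[[0,1]])))
for q in((508,268),(487,173),(356,308)):print('deck',P(*q,.065))
for q in((444,342),(472,340),(444,312),(472,311)):print('cube',P(*q,.045))
print('jar',P(238,371,.085)); 
for f,n,b in(('t0','ct',(240,170,520,370)),('s0','cs',(280,220,480,420))):
    x0,y0,x1,y1=[int(v/1.5625) for v in b]
    im=cv2.imread(f'pics/{f}.png')[y0:y1,x0:x1];cv2.imwrite(f'pics/{n}.png',cv2.resize(im,None,fx=4.4,fy=4.4,interpolation=cv2.INTER_CUBIC));print(x0,y0,im.shape)
E
```

```text
t0 125 (375, 264) [230, 158, 21, 22, 187] [240.  168.5] [21. 20.] 90.0 [0.6232 0.0421]
t0 125 (426, 252) [259, 144, 28, 35, 236] [272.2 160.9] [31.  21.8] 76.0 [ 0.6408 -0.0326]
t0 125 (478, 239) [293, 140, 26, 26, 247] [305.1 152.6] [22.1 21.3] 76.0 [ 0.6605 -0.1096]
t0 150 (375, 264) [229, 158, 22, 22, 205] [239.5 168.5] [21. 21.] 90.0 [0.6232 0.0433]
t0 150 (426, 252) [259, 144, 28, 35, 289] [272.1 160.6] [32.4 22. ] 75.4 [ 0.6415 -0.0323]
t0 150 (478, 239) [293, 140, 26, 26, 271] [305.2 152.3] [23.  21.6] 76.0 [ 0.6611 -0.1098]
s0 125 (421, 307) [259, 194, 23, 15, 198] [269.9 201.3] [22.3 13.6] 3.0 [0.6316 0.0385]
s0 125 (388, 341) [259, 194, 23, 15, 198] [269.9 201.3] [22.3 13.6] 3.0 [0.6316 0.0385]
s0 125 (388, 341) [228, 213, 40, 24, 329] [246.3 225.4] [39.  18.3] 12.0 [ 0.6537 -0.0421]
s0 125 (347, 379) [228, 213, 40, 24, 329] [246.3 225.4] [39.  18.3] 12.0 [ 0.6537 -0.0421]
s0 125 (347, 379) [205, 239, 34, 22, 325] [222.5 245. ] [24.7 26.2] 45.0 [ 0.6643 -0.1088]
s0 150 (421, 307) [258, 193, 24, 17, 245] [269.5 201. ] [16. 23.] 90.0 [0.6304 0.0384]
s0 150 (388, 341) [258, 193, 24, 17, 245] [269.5 201. ] [16. 23.] 90.0 [0.6304 0.0384]
s0 150 (388, 341) [227, 212, 41, 25, 389] [246.  225.1] [39.9 19. ] 13.2 [ 0.6526 -0.0421]
s0 150 (347, 379) [227, 212, 41, 25, 389] [246.  225.1] [39.9 19. ] 13.2 [ 0.6526 -0.0421]
s0 150 (347, 379) [205, 238, 35, 24, 381] [222.5 245. ] [26.2 27.6] 45.0 [ 0.6643 -0.1088]
tray [0.4886 0.1578 0.056 ] [0.5077 0.0631 0.056 ] 0.09660693556882963 -11.402982785251714
deck [ 0.6164 -0.1559  0.065 ]
deck [ 0.7642 -0.1283  0.065 ]
deck [0.5572 0.0702 0.065 ]
cube [ 0.5082 -0.0601  0.045 ]
cube [ 0.511 -0.102  0.045]
cube [ 0.5533 -0.0606  0.045 ]
cube [ 0.5546 -0.1027  0.045 ]
jar [0.4633 0.2391 0.085 ]
153 108 (128, 179, 3)
179 140 (128, 128, 3)
```

View pics/ct.png

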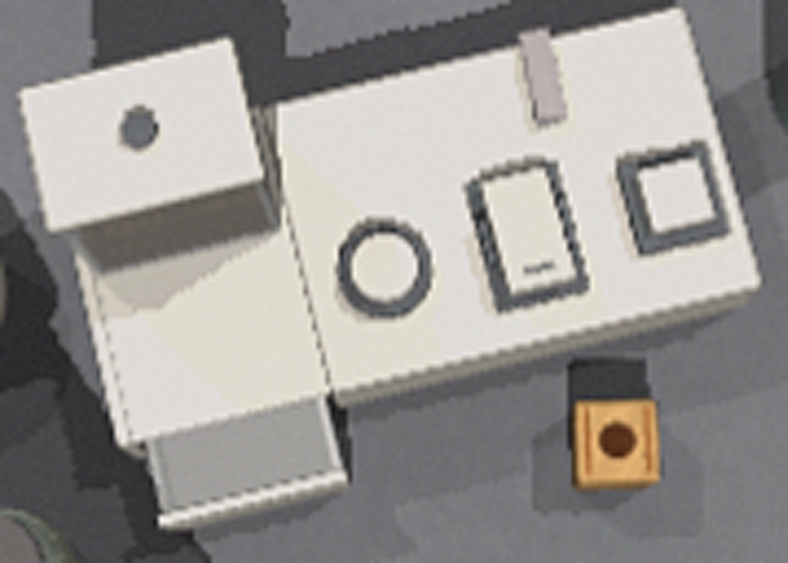

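View pics/cs.png

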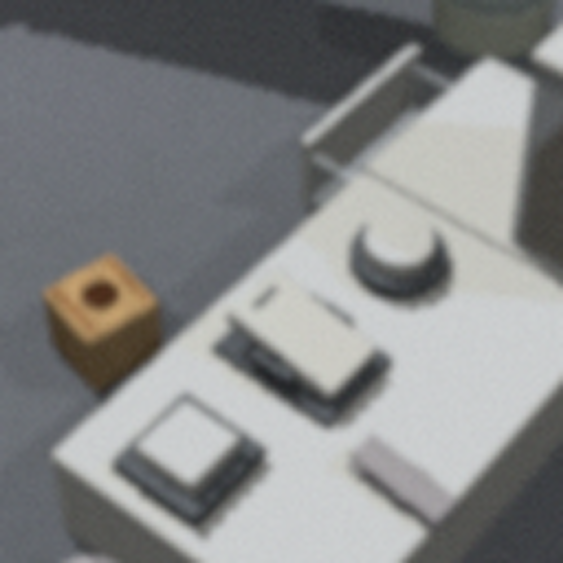

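The crops agree. In the top crop the button centre is (385,266), the cross bar (539,267), the key (678,197) and the tray panel's upper edge (160,526) to (346,482). In the scene crop these are (401,237), (265,296), (186,440) and (415,45) to (304,142). Next I triangulate them.

```bash
python3 - <<'E'
from h import *
t,s=load('t0'),load('s0')
T=lambda u,v:(t,(153+(u+.5)/4.4-.5,108+(v+.5)/4.4-.5)); S=lambda u,v:(s,(179+(u+.5)/4.4-.5,140+(v+.5)/4.4-.5))
R={}
for n,a,b in(('dose',(385,266),(401,237)),('bar',(539,267),(265,296)),('purge',(678,197),(186,440)),('trayL',(160,524),(415,45)),('trayR',(346,481),(304,142)),('deckFR',(758,288),(53,456)),('rockFL',(515,278),(283,275)),('rockFR',(576,268),(232,315))):
    x,e=tri([T(*a),S(*b)]);R[n]=x;print(n,x.round(4),round(e,4))
v=R['dose']-R['purge'];th=np.arctan2(-v[0],v[1]);print('heading',th,np.hypot(*v[:2]))
v=R['trayL']-R['trayR'];print('trayheading',np.arctan2(-v[0],v[1]),np.linalg.norm(v))
th=.245
ex=np.array([np.cos(th),np.sin(th)]);ey=np.array([-ex[1],ex[0]])
for n,l in(('dose',(-25,22)),('purge',(-25,-135)),('deckFR',(-80,-180))):
    print('origin via',n,(R[n][:2]-ex*l[0]/1e3-ey*l[1]/1e3).round(4))
o=np.mean([R[n][:2]-ex*l[0]/1e3-ey*l[1]/1e3 for n,l in(('dose',(-25,22)),('purge',(-25,-135)))],0)
for n in R:print(n,'own',round((R[n][:2]-o)@ex,4),round((R[n][:2]-o)@ey,4))
for n,l in(('dose',(-25,22)),('rocker_end',(-49,-55)),('tray home',(-80,120))):print(n,(o+ex*l[0]/1e3+ey*l[1]/1e3).round(4))
E
```

```text
dose [0.6224 0.0427 0.0842] 0.0016
bar [ 0.6194 -0.0373  0.093 ] 0.001
purge [ 0.6588 -0.1104  0.083 ] 0.0017
trayL [0.4909 0.1621 0.054 ] 0.0017
trayR [0.5137 0.0645 0.0508] 0.0019
deckFR [ 0.6147 -0.1548  0.0583] 0.0016
rockFL [ 0.6141 -0.024   0.0938] 0.002
rockFR [ 0.619  -0.0563  0.0923] 0.0012
heading 0.23385773257802217 0.1573536823701668
trayheading 0.23023170843305812 0.10023130300038705
origin via dose [0.6519 0.0274]
origin via purge [0.6503 0.0267]
origin via deckFR [0.6486 0.0392]
dose own -0.0241 0.0222
bar own -0.0464 -0.0547
purge own -0.0259 -0.1352
trayL own -0.1228 0.1698
trayR own -0.1242 0.0697
deckFR own -0.0795 -0.1676
rockFL own -0.0484 -0.0406
rockFR own -0.0514 -0.073
dose [0.6215 0.0423]
rocker_end [ 0.6169 -0.0382]
tray home [0.5444 0.1241]
```

The heights match the text: button 84, bar 93, tray top about 53, with a heading of about 0.235 rad and the tray about 44 mm out. I'll approach the tray high with the fingers shut.

```bash
python3 -m inch '[{"linear":[0.02,-0.05,0],"turn":9,"claw":0},{"linear":[0.04,-0.10,0],"turn":18,"claw":0},{"linear":[0.06,-0.15,0],"turn":27,"claw":0},{"linear":[0.08,-0.20,0],"turn":36,"claw":0},{"linear":[0.10,-0.25,0],"turn":37.5,"claw":0}]' 40; python3 -m inch '[{"linear":[0.02,-0.05,0],"turn":0,"claw":0},{"linear":[0.04,-0.10,0],"turn":0,"claw":0},{"linear":[0.06,-0.15,0],"turn":0,"claw":0},{"linear":[0.08,-0.20,0],"turn":0,"claw":0},{"linear":[0.085,-0.245,0],"turn":0,"claw":0}]'
```

```text
time_s: 0.72
tool_pos: [0.3636, 0.3423, 0.231]
tool_rot: [0.375, -3.119, 0.001]
force: [0.8, 0.9, -0.4]
gripper_width: 0.0001
gripper_force: 0.0
time_s: 1.35
tool_pos: [0.449, 0.097, 0.2311]
tool_rot: [-0.37, 3.119, -0.001]
force: [0.6, -0.3, -0.2]
gripper_width: -0.0001
gripper_force: 0.0
```

```bash
python3 -m inch '[{"linear":[0,0.002,-0.05],"turn":0,"claw":0},{"linear":[0,0.004,-0.10],"turn":0,"claw":0},{"linear":[0,0.004,-0.15],"turn":0,"claw":0},{"linear":[0,0.004,-0.19],"turn":0,"claw":0},{"linear":[0,0.004,-0.20],"turn":0,"claw":0}]'; python3 -m inch '[{"linear":[0.019,0.0047,0],"turn":0,"claw":0},{"linear":[0.029,0.007,0],"turn":0,"claw":0},{"linear":[0.039,0.0093,0],"turn":0,"claw":0},{"linear":[0.049,0.0117,0],"turn":0,"claw":0},{"linear":[0.058,0.014,0],"turn":0,"claw":0}]'; python3 -m inch '[{"linear":[0.006,0.0014,0],"turn":0,"claw":0},{"linear":[0.012,0.0028,0],"turn":0,"claw":0},{"linear":[0.018,0.0043,0],"turn":0,"claw":0},{"linear":[0.022,0.0053,0],"turn":0,"claw":0}]'
```

```text
time_s: 1.98
tool_pos: [0.4464, 0.1029, 0.0292]
tool_rot: [0.372, -3.114, 0.001]
force: [-0.1, -0.1, -0.1]
gripper_width: -0.0002
gripper_force: 0.0
time_s: 2.6
tool_pos: [0.5053, 0.1171, 0.0314]
tool_rot: [0.372, -3.117, 0.001]
force: [-2.4, -0.3, 2.7]
gripper_width: 0.0001
gripper_force: 1.4
time_s: 3.1
tool_pos: [0.5284, 0.1228, 0.0312]
tool_rot: [0.373, -3.119, -0.0]
force: [-2.1, -0.1, 2.4]
gripper_width: -0.0001
gripper_force: 1.3
```

```bash
python3 -m inch '[{"linear":[0.003,0.0007,0],"turn":0,"claw":0},{"linear":[0.005,0.0012,0],"turn":0,"claw":0},{"linear":[0.005,0.0012,0],"turn":0,"claw":0}]'; python3 -m inch '[{"linear":[0.002,0.0005,0],"turn":0,"claw":0},{"linear":[0.004,0.001,0],"turn":0,"claw":0},{"linear":[0.004,0.001,0],"turn":0,"claw":0}]'
```

```text
time_s: 3.48
tool_pos: [0.5334, 0.1241, 0.0312]
tool_rot: [-0.373, 3.119, 0.0]
force: [-1.6, 0.4, -0.2]
gripper_width: -0.0003
gripper_force: 0.8
time_s: 3.85
tool_pos: [0.535, 0.1244, 0.0311]
tool_rot: [0.372, -3.115, 0.001]
force: [-5.5, -1.0, 3.8]
gripper_width: 0.0001
gripper_force: 2.9
```

```bash
python3 -m inch '[{"linear":[0.003,0.0007,0],"turn":0,"claw":0},{"linear":[0.005,0.0012,0],"turn":0,"claw":0},{"linear":[0.005,0.0012,0],"turn":0,"claw":0}]'; python3 - <<'E'
from h import *
for n,f,b in(('scene','s1',(200,140,100,75)),('top','t1',(170,170,100,75))):
    grab(n,f)
E
python3 - <<'E'
import cv2
a=cv2.imread('pics/s1.png')[120:280,180:370];b=cv2.imread('pics/t1.png')[100:260,150:340]
cv2.imwrite('pics/c1.png',cv2.resize(cv2.hconcat([a,b]),(798,336),interpolation=cv2.INTER_CUBIC))
E
```

```text
time_s: 4.22
tool_pos: [0.5347, 0.1242, 0.0307]
tool_rot: [0.371, -3.103, 0.004]
force: [-12.9, -3.2, 10.5]
gripper_width: -0.0001
gripper_force: 6.9
```

View pics/c1.png

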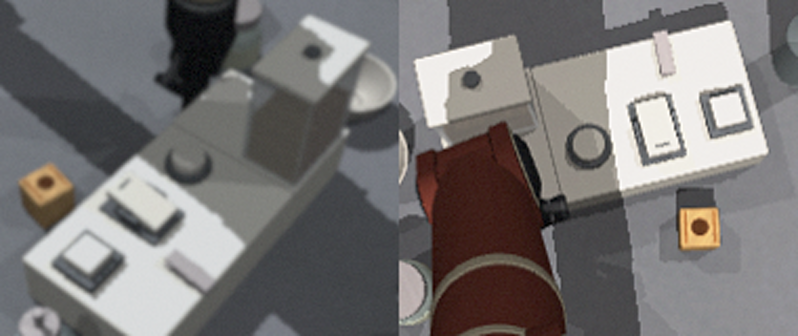

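The tray is at its hard stop: 13 N with no further advance, and the finger face at own x = -80 mm. In the picture the tray no longer stands out and the cube is undisturbed. I'll retreat and move above the rocker's front end.

```bash
python3 -m inch '[{"linear":[-0.03,-0.007,0],"turn":0,"claw":0},{"linear":[-0.06,-0.014,0],"turn":0,"claw":0},{"linear":[-0.06,-0.014,0.05],"turn":0,"claw":0},{"linear":[-0.06,-0.014,0.10],"turn":0,"claw":0},{"linear":[-0.06,-0.014,0.13],"turn":0,"claw":0}]'; python3 -m inch '[{"linear":[0.035,-0.04,0],"turn":0,"claw":0},{"linear":[0.07,-0.08,0],"turn":0,"claw":0},{"linear":[0.105,-0.12,0],"turn":0,"claw":0},{"linear":[0.13,-0.149,0],"turn":0,"claw":0},{"linear":[0.13,-0.149,0],"turn":0,"claw":0}]'
```

```text
time_s: 4.95
tool_pos: [0.4848, 0.1123, 0.1643]
tool_rot: [-0.371, 3.112, 0.001]
force: [-0.7, 0.3, -0.6]
gripper_width: -0.0001
gripper_force: 0.0
time_s: 5.58
tool_pos: [0.6149, -0.0422, 0.1612]
tool_rot: [-0.361, 3.117, -0.006]
force: [-0.5, 0.5, 0.1]
gripper_width: -0.0
gripper_force: 0.0
```

```bash
python3 -m inch '[{"linear":[-0.001,0.003,-0.03],"turn":0,"claw":0},{"linear":[-0.001,0.003,-0.055],"turn":0,"claw":0},{"linear":[-0.001,0.003,-0.062],"turn":0,"claw":0},{"linear":[-0.001,0.003,-0.062],"turn":0,"claw":0}]'; python3 -m inch '[{"linear":[0,0,-0.004],"turn":0,"claw":0},{"linear":[0,0,-0.008],"turn":0,"claw":0},{"linear":[0,0,-0.012],"turn":0,"claw":0},{"linear":[0,0,-0.012],"turn":0,"claw":0}]'; python3 -m inch '[{"linear":[0,0,-0.003],"turn":0,"claw":0},{"linear":[0,0,-0.006],"turn":0,"claw":0},{"linear":[0,0,-0.006],"turn":0,"claw":0}]'
```

```text
time_s: 6.08
tool_pos: [0.6114, -0.0335, 0.0995]
tool_rot: [-0.374, 3.119, -0.0]
force: [-0.1, -0.6, 0.8]
gripper_width: 0.0001
gripper_force: 0.0
time_s: 6.58
tool_pos: [0.6109, -0.0341, 0.0871]
tool_rot: [0.372, -3.119, 0.0]
force: [0.7, -0.4, -0.4]
gripper_width: -0.0001
gripper_force: 0.0
time_s: 6.95
tool_pos: [0.6111, -0.0341, 0.0831]
tool_rot: [-0.372, 3.119, -0.001]
force: [-4.5, -1.5, 11.9]
gripper_width: -0.0002
gripper_force: 6.2
```

```bash
python3 -m inch '[{"linear":[0,0,-0.003],"turn":0,"claw":0},{"linear":[0,0,-0.003],"turn":0,"claw":0}]'; python3 -m inch '[{"linear":[0,0,0.02],"turn":0,"claw":0},{"linear":[0,0,0.06],"turn":0,"claw":0},{"linear":[-0.03,0,0.11],"turn":0,"claw":0},{"linear":[-0.08,0.03,0.11],"turn":0,"claw":0},{"linear":[-0.13,0.06,0.11],"turn":0,"claw":0}]'; python3 - <<'E'
from h import *
a=grab('scene','s2')['image'][120:280,180:370,::-1];b=grab('top','t2')['image'][100:260,150:340,::-1]
cv2.imwrite('pics/c2.png',cv2.resize(cv2.hconcat([a,b]),(798,336),interpolation=cv2.INTER_CUBIC))
E
```

```text
time_s: 7.2
tool_pos: [0.6112, -0.0342, 0.0826]
tool_rot: [-0.372, 3.119, -0.001]
force: [-9.9, -0.7, 23.6]
gripper_width: 0.0001
gripper_force: 12.8
time_s: 7.82
tool_pos: [0.4808, 0.027, 0.1889]
tool_rot: [-0.371, 3.116, 0.001]
force: [0.0, 0.5, -0.2]
gripper_width: 0.0
gripper_force: 0.0
```

View pics/c2.png

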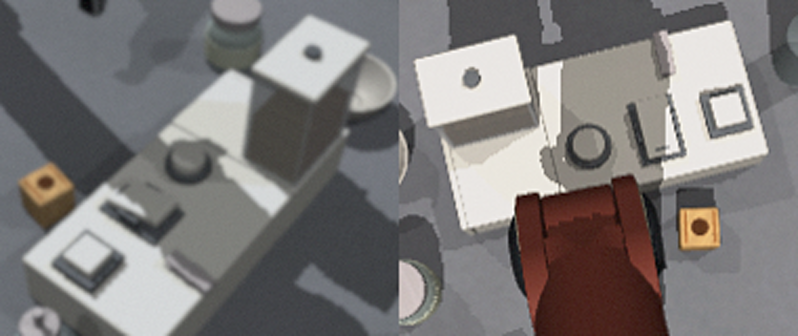

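The tray is flush. The rocker's front half is down: the force rose from 12 to 24 N over 0.5 mm at z = 83 mm, so it is at its stop. Next is the round button, pressed slightly off centre so the gripper body stays clear of the hopper.

```bash
python3 -m inch '[{"linear":[0.05,0.003,-0.02],"turn":0,"claw":0},{"linear":[0.10,0.005,-0.04],"turn":0,"claw":0},{"linear":[0.1395,0.007,-0.06],"turn":0,"claw":0},{"linear":[0.1395,0.007,-0.075],"turn":0,"claw":0},{"linear":[0.1395,0.007,-0.075],"turn":0,"claw":0}]'; python3 -m inch '[{"linear":[0,0,-0.012],"turn":0,"claw":0},{"linear":[0,0,-0.020],"turn":0,"claw":0},{"linear":[0,0,-0.020],"turn":0,"claw":0}]'
```

```text
time_s: 8.55
tool_pos: [0.619, 0.0329, 0.1114]
tool_rot: [0.372, -3.115, -0.0]
force: [-1.2, 0.3, -1.4]
gripper_width: 0.0001
gripper_force: 0.0
time_s: 8.93
tool_pos: [0.6198, 0.0329, 0.0929]
tool_rot: [0.373, -3.118, 0.0]
force: [0.8, -0.4, 0.1]
gripper_width: -0.0001
gripper_force: 0.0
```

```bash
python3 -m inch '[{"linear":[0,0,-0.005],"turn":0,"claw":0},{"linear":[0,0,-0.010],"turn":0,"claw":0},{"linear":[0,0,-0.014],"turn":0,"claw":0},{"linear":[0,0,-0.018],"turn":0,"claw":0},{"linear":[0,0,-0.020],"turn":0,"claw":0}]'; python3 -m inch '[{"linear":[0,0,-0.001],"turn":0,"claw":0},{"linear":[0,0,-0.001],"turn":0,"claw":0},{"linear":[0,0,-0.001],"turn":0,"claw":0}]'
```

```text
time_s: 9.55
tool_pos: [0.6211, 0.0329, 0.0776]
tool_rot: [-0.372, 3.118, -0.001]
force: [-8.8, -1.0, 31.0]
gripper_width: 0.0
gripper_force: 15.2
time_s: 9.93
tool_pos: [0.6211, 0.0329, 0.0777]
tool_rot: [-0.372, 3.117, -0.001]
force: [-8.8, -0.6, 26.8]
gripper_width: -0.0
gripper_force: 13.9
```

```bash
R='hold'; python3 -m inch '[{"linear":[0,0,0],"turn":0,"claw":0},{"linear":[0,0,0],"turn":0,"claw":0},{"linear":[0,0,0],"turn":0,"claw":0},{"linear":[0,0,0],"turn":0,"claw":0},{"linear":[0,0,0],"turn":0,"claw":0}]'; python3 -m inch '[{"linear":[0,0,0],"turn":0,"claw":0},{"linear":[0,0,0],"turn":0,"claw":0},{"linear":[0,0,0],"turn":0,"claw":0},{"linear":[0,0,0],"turn":0,"claw":0},{"linear":[0,0,0],"turn":0,"claw":0}]'; python3 -m inch '[{"linear":[0,0,0.02],"turn":0,"claw":0},{"linear":[0,0,0.06],"turn":0,"claw":0},{"linear":[-0.03,0,0.11],"turn":0,"claw":0},{"linear":[-0.08,0,0.12],"turn":0,"claw":0},{"linear":[-0.13,0,0.12],"turn":0,"claw":0}]';  python3 -m inch '[{"linear":[-0.02,0.05,0.03],"turn":0,"claw":0},{"linear":[-0.02,0.10,0.03],"turn":0,"claw":0},{"linear":[-0.02,0.15,0.03],"turn":0,"claw":0},{"linear":[-0.02,0.20,0.03],"turn":0,"claw":0},{"linear":[-0.02,0.20,0.03],"turn":0,"claw":0}]'; python3 - <<'E'
from h import *
a=grab('scene','s3')['image'][120:280,180:370,::-1];b=grab('top','t3')['image'][100:260,150:340,::-1]
cv2.imwrite('pics/c3.png',cv2.resize(cv2.hconcat([a,b]),(798,336),interpolation=cv2.INTER_CUBIC))
E
```

```text
time_s: 10.55
tool_pos: [0.621, 0.033, 0.0777]
tool_rot: [-0.372, 3.117, -0.001]
force: [-8.6, -1.8, 27.7]
gripper_width: -0.0
gripper_force: 13.9
time_s: 11.18
tool_pos: [0.621, 0.033, 0.0777]
tool_rot: [-0.372, 3.117, -0.001]
force: [-7.8, -0.4, 27.5]
gripper_width: 0.0
gripper_force: 13.9
time_s: 11.8
tool_pos: [0.49, 0.0332, 0.1933]
tool_rot: [-0.372, 3.116, -0.0]
force: [-0.0, -0.1, -1.2]
gripper_width: -0.0001
gripper_force: 0.0
time_s: 12.42
tool_pos: [0.4692, 0.2386, 0.222]
tool_rot: [0.387, -3.118, -0.005]
force: [0.0, 0.1, -0.4]
gripper_width: -0.0001
gripper_force: 0.0
```

View pics/c3.png

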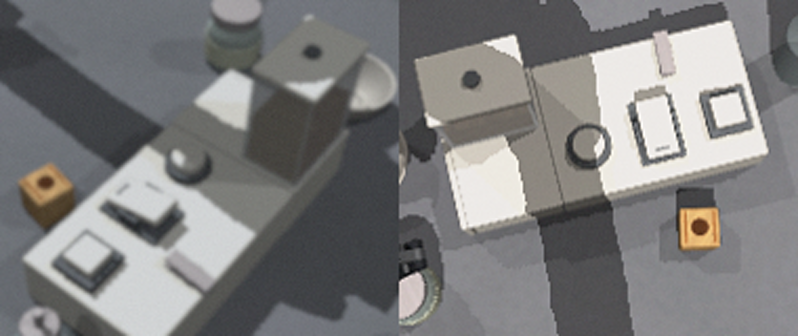

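The picture shows the tray flush, the rocker's rear raised and front down, the button up, and the objects where they were. One height check on the cross bar (top crop (662,149), scene crop (125,186)) before handing in.

```bash
python3 - <<'E'
from h import *
t,s=load('t3'),load('s3')
x,e=tri([(t,(150+(662-399)/2.1,100+149/2.1)),(s,(180+125/2.1,120+186/2.1))]);print(x.round(4),e)
for z in(.093,.0835): print(z,(proj(s,(.6175,-.0378,z))-[180,120])*2.1,(proj(t,(.6175,-.0378,z))-[150,100])*2.1+[399,0])
E
```

```text
[ 0.6163 -0.0361  0.0833] 0.0032156620590275387
0.093 [120.99932657 181.63539043] [661.39565403 144.65611403]
0.0835 [121.1025831  187.80267126] [661.05384264 146.33643588]
```

The bar now stands 83 mm high, so the rocker is fully on.

```bash
python3 -c "from plant import sign_off; print(sign_off())"
```

```text
the job is handed in; nothing more can be done
None
```

The portion was served in the order asked: tray pushed home to its stop, rocker pressed fully down, round button held fully down for over 1.5 s and back up. The square key and the things around it were left alone, and I handed the job in at about 12.5 s.

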